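# Unlock the tea chest at its spring plunger and slide it open

### The arm

A 7-joint arm with a two-finger parallel gripper is mounted at the origin on the work surface. World frame = base frame: x ahead of the robot, y to its left, z up, the work surface at z = 0. Lengths are in mm, angles in rad, forces in N, time in s.
With the tool pointing down it reaches from about 400 to 875 mm from the base axis. Payload 4.4 kg.
Tool frame: the origin (TCP) lies between the finger pads; the fingertips stand env.nose_length ahead of it and the grasp point (between the pads) lies 8 mm behind it (env.nose_length is the distance from the TCP to the fingertips, in mm); z points along the fingers, y is the direction in which the jaws open and shut (so a half turn about z gives the same grasp; the last joint's range is limited). The gripper opens to 85 mm and grips with 20 to 120 N. Pads are 22 mm wide; open, the fingers measure 114 mm over their backs; the gripper's body (76 mm by 85 mm) begins 54 mm behind the grasp point. The pads swing forward as they close: fully open they stand 13 mm farther back than shut.
Start: joints at [-1.28, 0.628, 0.038, 1.517, -0.027, 0.996, -0.02], TCP at [227.008, 609.085, 242.313] pointing down, gripper open.
Joint ranges: [-3.06, 3.06], [-0.37, 2.12], [-1.25, 1.32], [0.18, 2.47], [-1.1, 4.24], [0.23, 1.98], [-2.94, 2.94]. Speed limits (rad/s): [2.57, 2.57, 3.14, 3.14, 3.14, 3.14, 3.14].

### API

Orientations are given as a rotation vector (axis times angle).
In Python, from workcell import env, vision, spotter gives the robot as it stands.
- The arm moves only by the tool arm_command, never from a script. Its argument "motion" is a list of rows, each a list of 3 entries, a list of its own where there are three numbers: the shift along the tool's x, y, z normalised to -1 to 1, where 1 is 300 mm, then the turn, a rotation vector about the tool's x, y, z normalised to -1 to 1, where 1 is 45 degrees, then the closure, from 0 (fully open) to 1 (shut). In form: [[[dx, dy, dz], [rx, ry, rz], gripper], ...]. A call has 1 to 8 rows; each row is the pose to reach, as a shift and turn from the pose commanded when the call began, along the tool's axes at that moment; what a row does not reach only later rows make up. A row lasts 1/10 s, in which the tool goes at most 50 mm and 8.59 degrees, less where a joint would pass 70% of its speed; a pose out of reach is approached as far as the arm can. A call with a number of a shift or a turn outside -1 to 1 is refused whole. A call with a gripper value outside its range is refused whole. The fingers move at their own pace and stop on an object; the grip force is fixed at half the most. Time passes only in rows, so rows that repeat a pose let the fingers close. It gives the time, the measured TCP pose, the force and the opening at its end, in the units of the state.
- env.get_obs(): the state, without advancing time (a new reading comes with each control period).
- vision.snapshot(name): name is "scene" or "top" or "wrist"; returns a dict with "img" (400x640x3 uint8, blue, green, red), "fx", "fy", "cx", "cy" (pixels), "R" (3x3) and "t" (3): a world point X has camera coordinates R X + t; the wrist camera has in their place "hand_eye" (4x4, takes a point from camera to tool coordinates, whose origin is the TCP and whose axes are the flange's). Camera axes: x right, y down, z forward; pixel columns grow to the right and rows downward; lengths in mm; the calibration is good to about 2 mm. A picture is of the moment at which its call begins: read the wrist's pose just before it. There is no depth.
- env.sign_off(): hands the job in, once; it reports no verdict.
Trained networks look in the newest picture that a camera, given by its name, has taken for a name from the list of things; names that differ only in an ending like _2 or _b are one class to them, and where a whole thing is asked for, a point or a joint stands for the part that bears it (a point fixed in the world has none). Each returns a list of dicts, best first, with "p" (0 to 1); they miss things now and then, are a little off and sometimes report something else, mostly with a low value. They report only what shows in the picture. A call takes as long as a camera call.
- spotter.recognise(camera, name): "rect" ([left, top, right, bottom] in pixels, round what is visible of it).
- spotter.outline_of(camera, name): "region" (400x640 bool, what is visible of it) and "rect" ([left, top, right, bottom] in pixels, round what is visible of it).
- spotter.spot_point(camera, name): "location" ([column, row] in pixels: a listed point, or the origin of a listed thing).
The state is a dict: "time_s": time; "joint_positions": joint angles; "joint_vel": joint speeds; "tau": joint torques, N m; "tcp_pos": TCP position; "tool_rot": TCP orientation; "contact_force": force on the tool from outside, world axes, zero at the start; "wrist_torque": the same for the moment, N m; "gripper_width": finger opening in mm.
Only numpy, scipy, OpenCV 4.12 (cv2) and the standard library are available. Lean on these libraries where they do the work, as an engineer would, in place of code of your own. Each camera call takes 0.05 s, during which the arm holds its last target.

### The job

Open the tea chest: pull its sprung T-knob up, turn it counter-clockwise (seen from above) and let it snap down into the parking notch, where it holds the bolt out, then slide the lid fully open and let go. Do not force the plunger against its crown or the lid, and do not disturb the crockery, tin and bottles around it.

Things in the scene. Friction and masses are not known exactly. Their poses are not given: they have to be found in the camera images.
- chest: Cream steel tea chest, fixed to the table, 130 mm (its x) by 240 mm (its y) by 80 mm tall. Origin: centre of its underside. The +y third of its top is a fixed deck that carries the lock, its axis at (0, 80 mm) in the chest's frame; the rest is closed by the sliding lid.
- key: Steel tooth and bolt, one piece with the knob. Origin on the lock's vertical axis, level with the deck top when the plunger is down. x axis: the way the tooth (6 mm wide) points, also the line of the knob's T-bar. Tooth and bolt are damaged by more than 45 N against crown, slot walls or lid; the spring's own snap, let go from any height, is safe.
- crown (a point): Centre of the crown's top, 17 mm above the deck: a fixed steel ring around the plunger, 40 to 62 mm in diameter, on which the tooth rides. It has two slots 8.4 mm wide: a deep one (locked: the bolt holds the lid) at the chest's +x, where the tooth starts, and the parking notch, 5 mm deep. Elsewhere it is flat: a tooth let go there stays on top.
- stem (a joint): Lift of the plunger (m): 0 fully down (locked), about 0.0055 parked in the notch, 0.0105 resting on top of the crown, 0.016 hard stop. Its spring pulls it down with about 9 N at the bottom, 13 N at the top stop; damped, about 60 N per m/s.
- knob (a joint): Turn of the knob (rad), counter-clockwise from above; 0 in the deep slot; limits -0.25 and 1.9. Turns easily once lifted clear. The parking notch is in a hand-set stop ring whose place is not measured: it lies anywhere from 0.94 to 1.47 rad, and the tooth drops in only within about 0.05 rad of its middle, so it has to be found by feel (or by eye).
- knob_grip (a point): Centre of the knob's black T-bar, 40 mm long (along key's x), 14 mm thick, 28 mm tall, on the lock's axis. With the plunger down it is 44 mm above the deck: the bar spans 30 to 58 mm above the deck, its underside 13 mm over the crown.
- lid (a joint): How far the sliding lid is open (m): 0 shut, 0.085 at its stop. It slides along the chest's -y, with about 2.5 N of friction, and stays where it is left. While the plunger is down the bolt blocks it after about 2 mm; parked, it is free.
- lid_grip (a point): Centre of the lid's upright wooden grip, 50 mm (chest x) by 14 mm (chest y) by 31 mm tall, its foot on the lid's top, which is level with the deck.
- teapot: crackle-glazed white teapot, 124 mm round, 98 mm tall, side handle; bystander; origin under its centre
- cup_a: pale tea cup, 66 mm across, 42 mm tall, next to the chest; bystander; origin under its centre
- cup_b: pale tea cup, 66 mm across, 42 mm tall, next to the chest; bystander; origin under its centre
- bowl: crackle-glazed bowl, 124 mm across, 55 mm tall; bystander; origin under its centre
- tin: green tea tin, 72 mm across, 120 mm tall; bystander; origin under its centre
- bottle_a: clear plastic bottle, 64 mm across, 160 mm tall; bystander; origin under its centre
- bottle_b: a second bottle like bottle_a; bystander; origin under its centre

How it is judged:
By the outcome, as a careful person would: the job done as asked, in the order asked, and still so for the second after the job is handed in, with the robot touching nothing.
It also fails if it takes over 58 s, if anything falls off the work surface, if the arm or the gripper's body presses on something with over 40 N, if the wrist force passes 120 N, or if a joint passes its speed limit or range.

## Working session

There is one attempt and no reset: what is moved stays moved. The work goes in short steps, Python scripts to look and compute and a tool call to move; the robot and the scene stay as the last step left them, time stands still between calls to the robot, and variables do not carry over. Pictures are saved under pics/ and viewed, and the job is handed in when it is done.

Besides the shell and the picture viewer there is one more tool, called by a JSON object that holds its "name" and its "arguments", one argument or row to a line. arm_command: Moves the arm, as the interface text tells. Scaled input: -1 to 1 covers 300 mm each way for a shift and 45 degrees each way for a turn. Its arguments: {"type":"object","properties":{"motion":{"type":"array"}},"required":["motion"]}

```bash
mkdir -p pics; ls
python3 - <<'E'
from workcell import env, vision, spotter
import cv2
print(env.get_obs(), env.nose_length)
for c in ["scene","top","wrist"]:
    s=vision.snapshot(c); cv2.imwrite(f"pics/{c}0.png",s["img"])
    print(c,{k:v for k,v in s.items() if k!="img"})
    for n in ["knob_grip","lid_grip","crown","chest","key"]:
        try: print(n,[(r["p"],r["location"]) for r in spotter.spot_point(c,n)][:2])
        except Exception as e: print(n,e)
print(env.get_obs()["time_s"])
E
```

```text
pics
{'time_s': 0.0, 'joint_positions': array([-1.27979278,  0.62934485,  0.03846854,  1.5183678 , -0.0269834 ,
        0.99626299, -0.01999809]), 'joint_vel': array([-4.61370776e-05,  5.53210601e-04, -1.33576797e-03,  5.88812638e-04,
       -6.97698914e-05, -1.99125599e-04,  1.04220697e-03]), 'tau': array([ 5.43143724e-04, -5.63402903e+01,  1.22632843e+00, -1.93438715e+01,
        1.10468446e-02,  1.06569700e-02, -8.36107631e-06]), 'tcp_pos': array([226.81715172, 608.51045282, 241.39043149]), 'tool_rot': array([-5.57464230e-01, -3.09145354e+00,  2.89552327e-03]), 'contact_force': array([ 0.82415605, -0.07949406, -0.04309238]), 'wrist_torque': array([-0.04510947,  0.02010791, -0.00308741]), 'gripper_width': 85.15929330535027} 11.0
scene {'fx': 425.67494880501033, 'fy': 425.67494880501033, 'cx': 319.2952224953136, 'cy': 198.12311484144072, 'R': array([[-0.46643686,  0.88445817, -0.01305381],
       [ 0.67233888,  0.34490453, -0.65498191],
       [-0.57480178, -0.31428428, -0.7555318 ]]), 't': array([ 252.75769417, -305.84381225, 1766.10474153])}
knob_grip [(0.68, [359.0, 209.3]), (0.1
[... 462 characters left out ...]
725492, 1269.10445049])}
knob_grip [(0.67, [265.6, 198.1])]
lid_grip [(0.69, [313.7, 205.9])]
crown [(0.8, [270.5, 199.4])]
chest [(0.86, [302.5, 204.7])]
key [(0.6, [269.8, 192.5])]
wrist {'fx': 283.78996835890973, 'fy': 283.78996835890973, 'cx': 314.1116828304779, 'cy': 197.16814443403365, 'hand_eye': array([[-1.04794146e-03, -9.59376961e-01, -2.82125411e-01,
         7.21450355e+01],
       [ 9.99999209e-01, -8.09140271e-04, -9.62940912e-04,
         3.14841289e-01],
       [ 6.95544294e-04, -2.82126197e-01,  9.59377050e-01,
        -1.31729421e+02],
       [ 0.00000000e+00,  0.00000000e+00,  0.00000000e+00,
         1.00000000e+00]])}
knob_grip []
lid_grip []
crown []
chest []
key []
0.9
```

View images.

View pics/scene0.png

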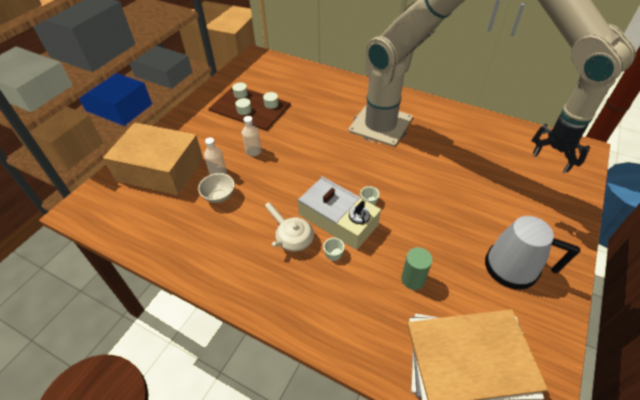

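View pics/top0.png

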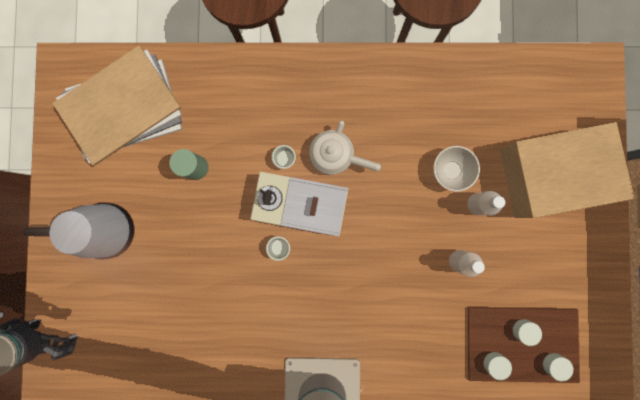

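View pics/wrist0.png

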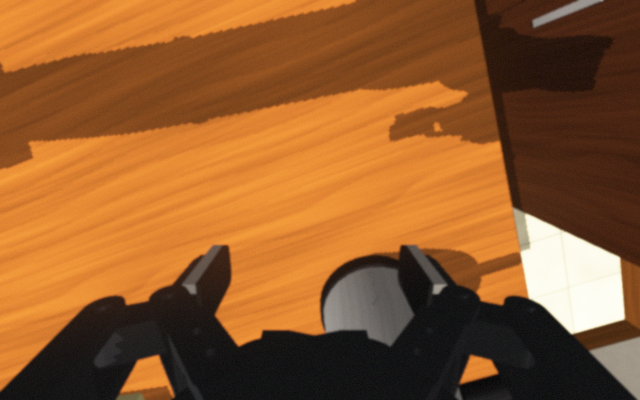

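Run:
```python
import cv2
a=cv2.imread("pics/top0.png")[140:270,210:390]; cv2.imwrite("pics/topz.png",cv2.resize(a,None,fx=4.4,fy=4.4,interpolation=cv2.INTER_CUBIC))
a=cv2.imread("pics/scene0.png")[150:290,260:440]; cv2.imwrite("pics/scz.png",cv2.resize(a,None,fx=4.2,fy=4.2,interpolation=cv2.INTER_CUBIC))
```

```text
(no output)
```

View pics/topz.png

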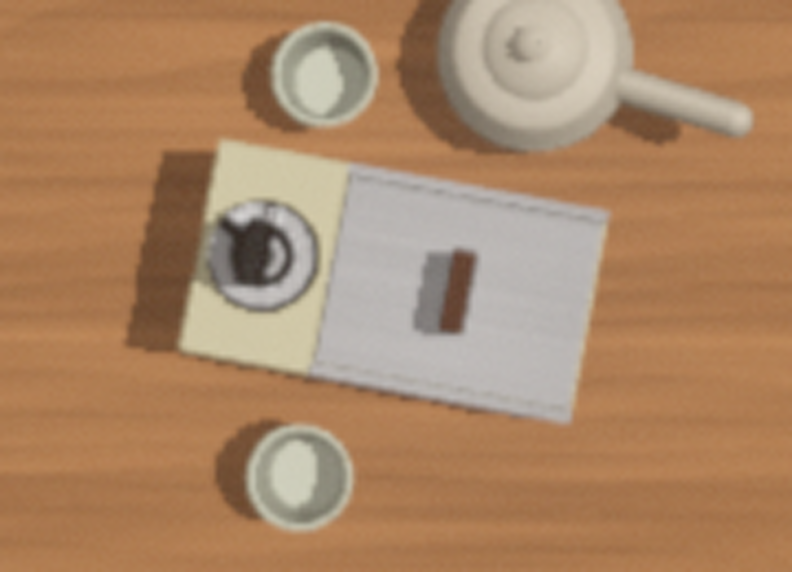

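View pics/scz.png

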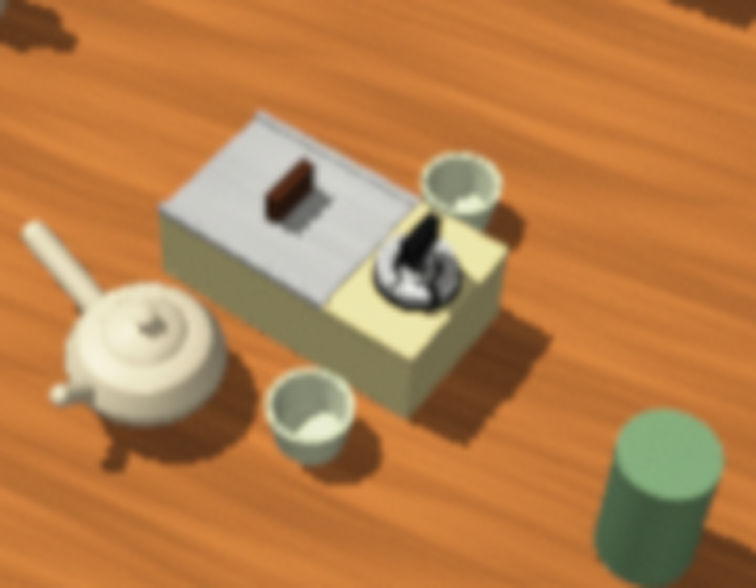

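```bash
cat > h.py <<'E'
from workcell import env, vision, spotter
import numpy as np, cv2
from scipy.spatial.transform import Rotation as Rn
def ray(s,px,z):
    K=np.array([[s["fx"],0,s["cx"]],[0,s["fy"],s["cy"]],[0,0,1]])
    if "R" in s: R,t=s["R"],s["t"]
    else: R,t=s["Rw"],s["tw"]
    C=-R.T@t; d=R.T@np.linalg.inv(K)@np.array([px[0],px[1],1.])
    return C+d*(z-C[2])/d[2]
def proj(s,X):
    R,t=(s["R"],s["t"]) if "R" in s else (s["Rw"],s["tw"])
    c=R@np.asarray(X,float)+t; return np.array([s["fx"]*c[0]/c[2]+s["cx"],s["fy"]*c[1]/c[2]+s["cy"]])
def snap(name):
    o=env.get_obs(); s=vision.snapshot(name)
    if name=="wrist":
        T=np.eye(4);T[:3,:3]=Rn.from_rotvec(o["tool_rot"]).as_matrix();T[:3,3]=o["tcp_pos"]
        M=np.linalg.inv(T@s["hand_eye"]); s["Rw"],s["tw"]=M[:3,:3],M[:3,3]
    s["o"]=o
    return s
E
python3 - <<'E'
from h import *
s=snap("top");c=snap("scene")
P=[ray(s,(210+u/4.4,140+v/4.4),80) for u,v in [(220,140),(607,212),(572,423),(180,350)]]
P=np.array(P);print(P.round(1)); print([np.linalg.norm(P[i]-P[(i+1)%4]).round(1) for i in range(4)])
cen=P.mean(0); yv=(P[0]+P[3]-P[1]-P[2])/2; yaw=np.degrees(np.arctan2(-yv[0],yv[1])); print("top",cen,yaw)
Q=np.array([ray(c,(260+u/4.2,150+v/4.2),80) for u,v in [(260,110),(160,207),(410,360),(508,248)]])
print(Q.round(1)); print([np.linalg.norm(Q[i]-Q[(i+1)%4]).round(1) for i in range(4)]); yv=(Q[2]+Q[3]-Q[1]-Q[0])/2;print("scene",Q.mean(0),np.degrees(np.arctan2(-yv[0],yv[1])))
def tri(a,b):
    from scipy.optimize import least_squares
    return least_squares(lambda X: np.r_[proj(s,X)-a,proj(c,X)-b],[600,100,100]).x
print("knob",tri((265.6,198.1),(359,209.3)),"lid",tri((313.7,205.9),(325.7,191.8)),"crown",tri((270.5,199.4),(360.4,212.6)))
for n in ["teapot","cup_a","tin","bowl"]:
    for r in spotter.spot_point("top",n)[:2]: print(n,r["p"],ray(s,r["location"],0).round(0))
E
```

```text
[[613.6 170.5  80. ]
 [571.5 -65.1  80. ]
 [444.2 -44.9  80. ]
 [485.7 192.7  80. ]]
[np.float64(239.3), np.float64(129.0), np.float64(241.1), np.float64(129.8)]
top [528.73414144  63.31217715  80.        ] -10.017008738087545
[[441.8 -41.4  80. ]
 [570.5 -62.4  80. ]
 [615.1 171.9  80. ]
 [485.  194.8  80. ]]
[np.float64(130.4), np.float64(238.5), np.float64(132.1), np.float64(240.2)]
scene [528.12286081  65.73224476  80.        ] -10.565683034188991
knob [543.04756265 146.62307054 115.1947649 ] lid [524.15029956  21.50686383 113.68915411] crown [538.28992022 142.07806929  90.29251886]
teapot 0.6 [679. -13.   0.]
cup_a 0.93 [664. 119.   0.]
cup_a 0.69 [411. 129.   0.]
tin 0.83 [644. 371.   0.]
tin 0.19 [407. 128.   0.]
bowl 0.65 [ 629. -354.    0.]
```

```bash
cat >> h.py <<'E'
CH=np.array([528.4,64.5]); YAW=np.radians(-10.3)
ex=np.array([np.cos(YAW),np.sin(YAW)]); ey=np.array([-np.sin(YAW),np.cos(YAW)])
AX=CH+80*ey
def Rt(yawdeg):
    a=np.radians(yawdeg); x=np.array([np.cos(a),np.sin(a),0]);z=np.array([0,0,-1.]);return np.c_[x,np.cross(z,x),z]
def plan(p,yawdeg,n=1,maxdeg=45,o=None):
    o=o or env.get_obs(); R=Rn.from_rotvec(o["tool_rot"]).as_matrix(); pos=o["tcp_pos"]
    d=R.T@(np.asarray(p)-pos)/300; w=Rn.from_matrix(R.T@Rt(yawdeg)).as_rotvec()/(np.pi/4)
    print("tcp",pos.round(1),"yaw",np.degrees(np.arctan2(R[1,0],R[0,0])).round(2),"tilt",np.degrees(np.arccos(-R[2,2])).round(2),"t",round(o["time_s"],2),"w",round(o["gripper_width"],1),"F",o["contact_force"].round(1),"T",o["wrist_torque"].round(2))
    print("d",d.round(4),"w",w.round(4))
E
python3 - <<'E'
from h import *
print(AX,np.degrees(YAW)); plan([AX[0],AX[1],225],-10.3)
E
```

```text
[542.70417721 143.21080303] -10.3
tcp [227.  609.1 242.3] yaw 159.56 tilt 0.0 t 1.2 w 85.0 F [-0.3  0.7  0.5] T [0.01 0.01 0.03]
d [-1.5284 -1.0876  0.0577] w [-0.      0.      3.7746]
```

{"name": "arm_command", "arguments": {
  "motion": [
    [[-0.76, -0.54, 0], [0, 0, 1], 0],
    [[-0.76, -0.54, 0], [0, 0, 1], 0],
    [[-0.76, -0.54, 0], [0, 0, 1], 0],
    [[-0.76, -0.54, 0], [0, 0, 1], 0],
    [[-0.76, -0.54, 0], [0, 0, 1], 0],
    [[-0.76, -0.54, 0], [0, 0, 1], 0],
    [[-0.76, -0.54, 0], [0, 0, 1], 0],
    [[-0.76, -0.54, 0], [0, 0, 1], 0]
  ]
}}

```text
time_s: 2.0
tcp_pos: [384.3, 377.6, 242.6]
tool_rot: [-1.699, -2.642, -0.001]
contact_force: [-0.3, 0.9, 0.3]
gripper_width: 85.5
```

Run:
```python
from h import *
plan([AX[0],AX[1],225],-10.3)
```

```text
tcp [384.3 377.6 242.6] yaw 114.49 tilt 0.05 t 2.0 w 85.5 F [-0.3  0.9  0.3] T [ 0.02 -0.06 -0.  ]
d [-0.9298  0.1565  0.0579] w [-8.0000e-04 -1.0000e-03  2.7731e+00]
```

{"name": "arm_command", "arguments": {
  "motion": [
    [[-0.93, 0.156, 0.03], [0, 0, 1], 0],
    [[-0.93, 0.156, 0.03], [0, 0, 1], 0],
    [[-0.93, 0.156, 0.03], [0, 0, 1], 0],
    [[-0.93, 0.156, 0.03], [0, 0, 1], 0],
    [[-0.93, 0.156, 0.03], [0, 0, 1], 0],
    [[-0.93, 0.156, 0.03], [0, 0, 1], 0],
    [[-0.93, 0.156, 0.03], [0, 0, 1], 0]
  ]
}}

```text
time_s: 2.7
tcp_pos: [545.2, 139.5, 233.4]
tool_rot: [2.582, 1.783, 0.001]
contact_force: [0.3, 0.8, -0.3]
gripper_width: 85.5
```

{"name": "arm_command", "arguments": {
  "motion": [
    [[0, 0, 0], [0, 0, 1], 0],
    [[0, 0, 0], [0, 0, 1], 0],
    [[0, 0, 0], [0, 0, 1], 0],
    [[0, 0, 0], [0, 0, 1], 0],
    [[0, 0, 0], [0, 0, 1], 0],
    [[0, 0, 0], [0, 0, 1], 0]
  ]
}}

```text
time_s: 3.3
tcp_pos: [541.8, 146.3, 232.8]
tool_rot: [-3.068, -0.672, 0.001]
contact_force: [-0.0, -0.5, -0.1]
gripper_width: 85.2
```

Run:
```python
from h import *
plan([AX[0],AX[1],225],-10.3)
```

```text
tcp [541.8 146.3 232.8] yaw 24.71 tilt 0.08 t 3.3 w 85.2 F [-0.  -0.5 -0.1] T [-0.01  0.04 -0.01]
d [-0.0017  0.0106  0.0259] w [-0.0012  0.0012  0.7779]
```

{"name": "arm_command", "arguments": {
  "motion": [
    [[0, 0.008, 0.02], [0, 0, 0.778], 0],
    [[0, 0.008, 0.02], [0, 0, 0.778], 0],
    [[0, 0.008, 0.02], [0, 0, 0.778], 0],
    [[0, 0.008, 0.02], [0, 0, 0.778], 0],
    [[0, 0.008, 0.02], [0, 0, 0.778], 0],
    [[0, 0.008, 0.02], [0, 0, 0.778], 0]
  ]
}}

```text
time_s: 3.9
tcp_pos: [543.2, 142.4, 227.0]
tool_rot: [-3.129, 0.276, 0.001]
contact_force: [-0.1, 0.2, 0.4]
gripper_width: 85.3
```

Run:
```python
from h import *
s=snap("wrist");plan([AX[0],AX[1],225],-10.3)
im=s["img"].copy()
for n in ["knob_grip","crown","key"]:
    print(n,[(r["p"],r["location"]) for r in spotter.spot_point("wrist",n)][:2])
for n,z in [("axcrown",97),("axknob",124),("top",138)]: print(n,proj(s,[*AX,z]).round(1))
np.save("w1.npy",{k:s[k] for k in s if k!="img"},allow_pickle=True)
cv2.imwrite("pics/w1.png",im)
```

```text
tcp [543.3 142.1 227.1] yaw -10.14 tilt 0.04 t 3.95 w 85.5 F [-0.6  0.2  0.3] T [ 0.05 -0.02  0.03]
d [-0.0027 -0.0033  0.0071] w [-0.0004  0.0007  0.0036]
knob_grip [(0.82, [314.0, 201.2])]
crown [(0.79, [316.3, 193.5])]
key [(0.69, [313.9, 184.7])]
axcrown [313.6 192.1]
axknob [313.6 200.4]
top [313.6 205.4]
```

View pics/w1.png

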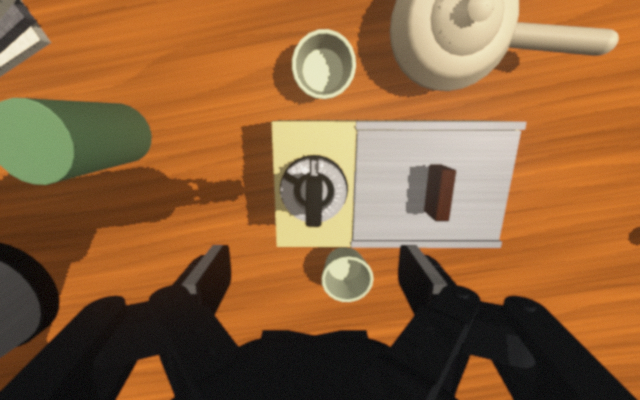

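Run:
```python
import cv2
a=cv2.imread("pics/w1.png")[145:240,255:375]; cv2.imwrite("pics/w1z.png",cv2.resize(a,None,fx=6,fy=6,interpolation=cv2.INTER_CUBIC))
```

```text
(no output)
```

View pics/w1z.png

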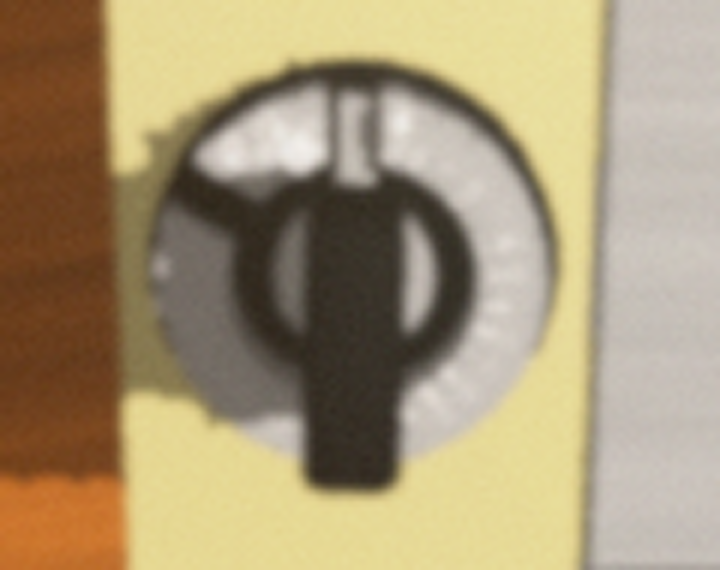

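Run:
```python
from h import *
s=np.load("w1.npy",allow_pickle=True).item()
# crown rim centre check
for u,v in [(150,270),(555,265),(352,65)]:
    p=ray(s,(255+u/6,145+v/6),97); d=p[:2]-AX; print("rim",d@ex,d@ey)
for u,v in [(247,215),(215,200),(185,182),(352,130)]:
    p=ray(s,(255+u/6,145+v/6),97); d=p[:2]-AX; print(d@ex,d@ey,np.arctan2(d@ey,d@ex))
# bar outline
for u,v in [(308,485),(397,485)]:
    p=ray(s,(255+u/6,145+v/6),138); d=p[:2]-AX; print("bar",d@ex,d@ey)
```

```text
rim 1.9946195817371821 32.0932541766536
rim 2.9727209897408446 -32.255664142209596
rim 34.64228970452433 0.05737451097835715
10.992574721289294 16.540149197078602 0.9842262112702883
13.39502401065391 21.529377133445877 1.0142315945852063
16.26508103051415 26.16770733033556 1.0146668026224273
24.55706959490615 0.03539580870568602 0.0014413684033750245
bar -17.973164605484275 6.033615876865514
bar -17.944283678979584 -6.3525744241188375
```

Run:
```python
from h import *
plan([*(AX+1.3*ex),117],-10.3)
```

```text
tcp [543.5 141.4 227.4] yaw -10.32 tilt 0.03 t 4.1 w 85.6 F [-0.2  0.2  0.4] T [0.06 0.03 0.04]
d [ 0.0007 -0.0053  0.3679] w [-0.0007  0.0002 -0.0005]
```

{"name": "arm_command", "arguments": {
  "motion": [
    [[0.001, -0.004, 0.36], [0, 0, 0], 0.3],
    [[0.001, -0.004, 0.36], [0, 0, 0], 0.3],
    [[0.001, -0.004, 0.36], [0, 0, 0], 0.3],
    [[0.001, -0.004, 0.36], [0, 0, 0], 0.3],
    [[0.001, -0.004, 0.36], [0, 0, 0], 0.3]
  ]
}}

```text
time_s: 4.6
tcp_pos: [545.7, 141.9, 121.3]
tool_rot: [-3.128, 0.286, -0.005]
contact_force: [0.8, -0.1, 0.5]
gripper_width: 60.0
```

Run:
```python
from h import *
s=snap("wrist");plan([*(AX+1.3*ex),117],-10.3)
cv2.imwrite("pics/w2.png",s["img"])
for n in ["knob_grip"]:
    print(n,[(r["p"],r["location"]) for r in spotter.spot_point("wrist",n)][:2], proj(s,[*AX,124]))
```

```text
tcp [545.9 142.  121.6] yaw -10.45 tilt 0.23 t 4.65 w 60.3 F [0.4 0.5 0.4] T [-0.01 -0.01  0.07]
d [-0.0068 -0.0019  0.0153] w [-0.0017 -0.0048 -0.0034]
knob_grip [(0.63, [400.3, 195.2]), (0.59, [315.3, 268.2])] [313.30809423 265.7525118 ]
```

View pics/w2.png

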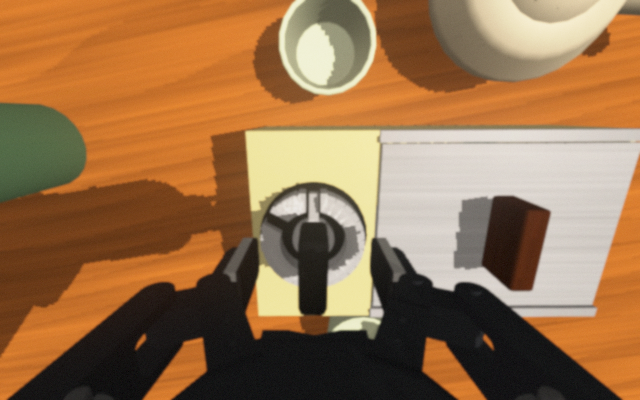

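{"name": "arm_command", "arguments": {
  "motion": [
    [[-0.003, 0, 0.015], [0, 0, 0], 0.6],
    [[-0.003, 0, 0.015], [0, 0, 0], 0.7],
    [[-0.003, 0, 0.015], [0, 0, 0], 0.8],
    [[-0.003, 0, 0.015], [0, 0, 0], 1],
    [[-0.003, 0, 0.015], [0, 0, 0], 1],
    [[-0.003, 0, 0.015], [0, 0, 0], 1],
    [[-0.003, 0, 0.015], [0, 0, 0], 1]
  ]
}}

```text
time_s: 5.4
tcp_pos: [543.4, 142.9, 115.3]
tool_rot: [-3.128, 0.286, -0.0]
contact_force: [-0.4, 1.7, 4.0]
gripper_width: 13.0
```

Run:
```python
from h import *
s=snap("wrist");plan([*(AX+1.3*ex),117],-10.3)
cv2.imwrite("pics/w3.png",s["img"])
```

```text
tcp [543.3 142.9 115.2] yaw -10.44 tilt 0.06 t 5.45 w 13.7 F [-1.7  1.3  5.4] T [ 0.34  0.19 -0.01]
d [ 0.0021 -0.0007 -0.0058] w [-0.0013 -0.0001 -0.0032]
```

View pics/w3.png

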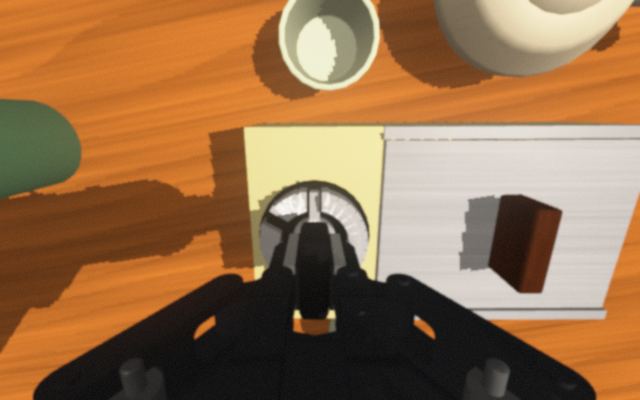

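{"name": "arm_command", "arguments": {
  "motion": [
    [[0, 0, -0.015], [0, 0, 0], 1],
    [[0, 0, -0.03], [0, 0, 0], 1],
    [[0, 0, -0.044], [0, 0, 0], 1],
    [[0, 0, -0.044], [0, 0, 0], 1],
    [[0, 0, -0.044], [0, 0, 0], 1]
  ]
}}

```text
time_s: 5.95
tcp_pos: [543.2, 142.8, 127.8]
tool_rot: [-3.128, 0.286, 0.0]
contact_force: [4.8, 2.8, -13.1]
gripper_width: 13.3
```

Run:
```python
from h import *
s=snap("wrist");plan([*(AX+1.3*ex),130],-10.3)
cv2.imwrite("pics/w4.png",cv2.resize(s["img"][100:300,200:440],None,fx=3,fy=3))
```

```text
tcp [543.2 142.8 127.8] yaw -10.44 tilt 0.02 t 6.0 w 13.4 F [  4.1   2.8 -13.8] T [ 0.69 -0.93 -0.05]
d [ 0.0025 -0.0009 -0.0075] w [-0.0004  0.0002 -0.0031]
```

View pics/w4.png

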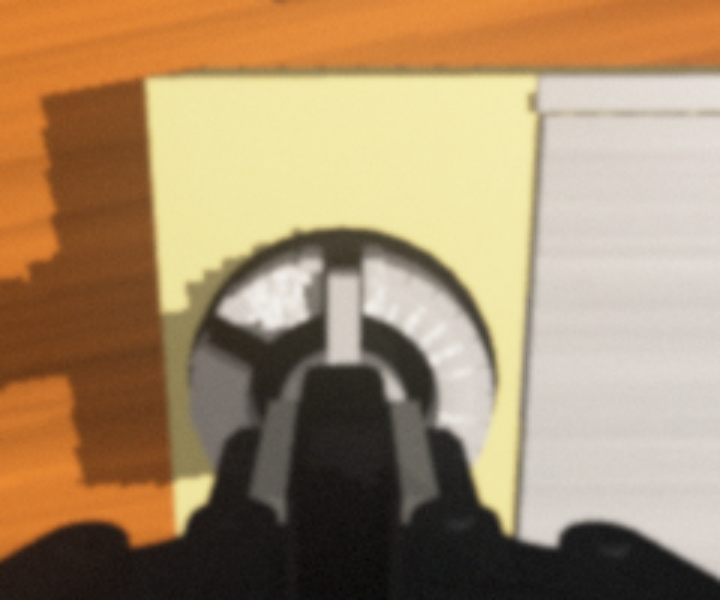

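{"name": "arm_command", "arguments": {
  "motion": [
    [[0, 0, 0], [0, 0, -0.07], 1],
    [[0, 0, 0], [0, 0, -0.15], 1],
    [[0, 0, 0], [0, 0, -0.23], 1],
    [[0, 0, 0], [0, 0, -0.23], 1]
  ]
}}

```text
time_s: 6.4
tcp_pos: [543.2, 142.8, 127.9]
tool_rot: [-3.141, 0.001, 0.0]
contact_force: [4.2, 3.4, -12.2]
gripper_width: 12.9
```

Run:
```python
from h import *
plan([*(AX+1.3*ex),130],-10.3+np.degrees(0.9))
```

```text
tcp [543.2 142.8 127.9] yaw -0.02 tilt 0.04 t 6.4 w 12.9 F [  4.2   3.4 -12.2] T [ 0.72 -0.94  0.05]
d [ 0.0027 -0.0005 -0.007 ] w [-9.000e-04 -2.000e-04 -9.175e-01]
```

{"name": "arm_command", "arguments": {
  "motion": [
    [[0, 0, 0], [0, 0, -0.15], 1],
    [[0, 0, 0], [0, 0, -0.3], 1],
    [[0, 0, 0], [0, 0, -0.45], 1],
    [[0, 0, 0], [0, 0, -0.6], 1],
    [[0, 0, 0], [0, 0, -0.75], 1],
    [[0, 0, 0], [0, 0, -0.9], 1],
    [[0, 0, 0], [0, 0, -0.9], 1]
  ]
}}

```text
time_s: 7.1
tcp_pos: [543.2, 142.9, 127.9]
tool_rot: [-2.946, -1.088, -0.001]
contact_force: [3.5, 3.6, -12.2]
gripper_width: 13.1
```

Run:
```python
from h import *
s=snap("wrist");plan([*(AX+1.3*ex),130],-10.3+np.degrees(0.9))
cv2.imwrite("pics/w5.png",cv2.resize(s["img"][100:300,200:440],None,fx=3,fy=3))
```

```text
tcp [543.2 142.9 127.9] yaw 40.42 tilt 0.04 t 7.15 w 13.2 F [  3.9   3.5 -12.2] T [ 0.96 -0.89  0.05]
d [ 0.0022  0.0016 -0.007 ] w [-0.0008 -0.0006 -0.0188]
```

View pics/w5.png

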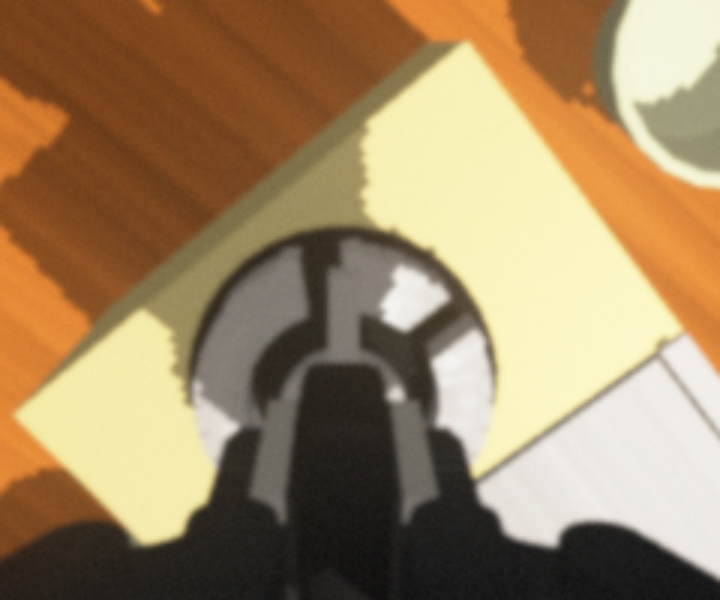

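{"name": "arm_command", "arguments": {
  "motion": [
    [[0, 0, 0], [0, 0, -0.1], 1],
    [[0, 0, 0], [0, 0, -0.2], 1],
    [[0, 0, 0], [0, 0, -0.2], 1]
  ]
}}

```text
time_s: 7.45
tcp_pos: [543.2, 142.9, 127.8]
tool_rot: [-2.853, -1.315, -0.0]
contact_force: [3.4, 4.9, -13.0]
gripper_width: 13.2
```

Run:
```python
from h import *
s=snap("wrist");plan([*(AX+1.3*ex),130],-10.3+np.degrees(1.04))
cv2.imwrite("pics/w6.png",cv2.resize(s["img"][160:250,250:370],None,fx=6,fy=6,interpolation=cv2.INTER_CUBIC))
```

```text
tcp [543.2 142.9 127.8] yaw 49.42 tilt 0.03 t 7.5 w 13.1 F [  2.9   4.1 -13. ] T [ 0.98 -0.84  0.04]
d [ 0.0018  0.0019 -0.0072] w [-0.0004 -0.0005  0.0029]
```

View pics/w6.png

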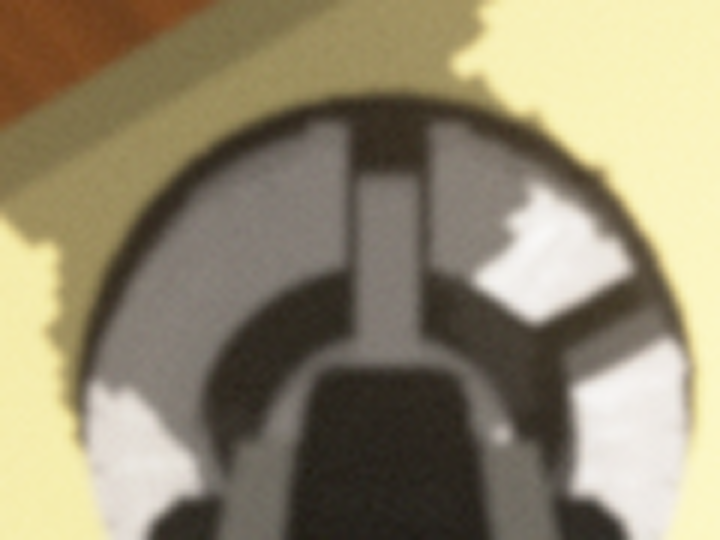

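{"name": "arm_command", "arguments": {
  "motion": [
    [[0, 0, 0], [0, 0, 0], 0.7],
    [[0, 0, 0], [0, 0, 0], 0.6],
    [[0, 0, 0], [0, 0, 0], 0.6],
    [[0, 0, 0], [0, 0, 0], 0.6]
  ]
}}

```text
time_s: 7.9
tcp_pos: [543.3, 141.8, 128.5]
tool_rot: [2.854, 1.311, 0.0]
contact_force: [-0.7, -0.2, -0.2]
gripper_width: 34.3
```

Run:
```python
from h import *
s=snap("wrist");plan([*(AX+1.3*ex),230],-10.3)
cv2.imwrite("pics/w7.png",cv2.resize(s["img"][130:280,220:400],None,fx=4,fy=4,interpolation=cv2.INTER_CUBIC))
```

```text
tcp [543.3 142.  128.4] yaw 49.36 tilt 0.02 t 7.95 w 34.1 F [ 0.2 -0.   0.8] T [0.   0.02 0.02]
d [ 0.0041 -0.0004 -0.3385] w [ 4.0000e-04 -4.0000e-04  1.3258e+00]
```

View pics/w7.png

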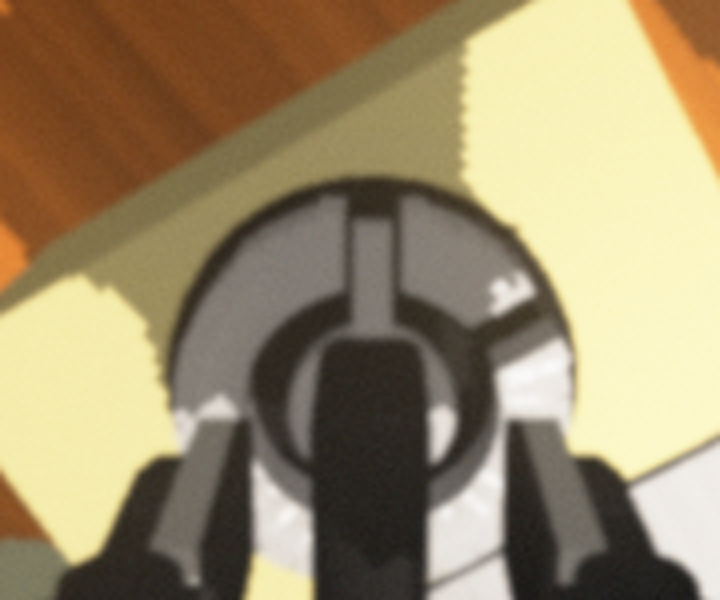

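Run:
```python
from h import *
s=snap("wrist")
o=s["o"]; 
def rows(tcp,lift,ctr):
    T=np.eye(4);T[:3,:3]=Rt(49.4);T[:3,3]=tcp
    M=np.linalg.inv(T@s["hand_eye"]); q=dict(s);q["Rw"],q["tw"]=M[:3,:3],M[:3,3]
    k=np.array([np.cos(np.radians(49.4)),np.sin(np.radians(49.4))])
    f=lambda x,z:proj(q,[*(ctr+x*k),z])[1].round(1)
    return "rim",f(31,97),"bar",f(20,110+lift),"tooth28",f(28,80+17-10.5+lift+3)
for dx in (0,1.3,2.3):
  c=AX+dx*ex
  print(dx,"w6 12.6",rows([543.2,142.9,127.8],12.6,c))
  for l in (5.5,10.5): print("   now",l,rows([543.3,142,128.4],l,c))
```

```text
0 w6 12.6 ('rim', np.float64(185.7), 'bar', np.float64(218.6), 'tooth28', np.float64(193.0))
   now 5.5 ('rim', np.float64(184.5), 'bar', np.float64(212.5), 'tooth28', np.float64(188.5))
   now 10.5 ('rim', np.float64(184.5), 'bar', np.float64(215.7), 'tooth28', np.float64(190.7))
1.3 w6 12.6 ('rim', np.float64(184.7), 'bar', np.float64(217.4), 'tooth28', np.float64(191.9))
   now 5.5 ('rim', np.float64(183.4), 'bar', np.float64(211.3), 'tooth28', np.float64(187.5))
   now 10.5 ('rim', np.float64(183.4), 'bar', np.float64(214.5), 'tooth28', np.float64(189.6))
2.3 w6 12.6 ('rim', np.float64(183.8), 'bar', np.float64(216.5), 'tooth28', np.float64(191.0))
   now 5.5 ('rim', np.float64(182.6), 'bar', np.float64(210.4), 'tooth28', np.float64(186.7))
   now 10.5 ('rim', np.float64(182.6), 'bar', np.float64(213.6), 'tooth28', np.float64(188.8))
```

{"name": "arm_command", "arguments": {
  "motion": [
    [[0, 0, -0.16], [0, 0, 0], 0.4],
    [[0, 0, -0.3], [0, 0, 0], 0.4],
    [[0, 0, -0.3], [0, 0, 0.19], 0.4],
    [[0, 0, -0.3], [0, 0, 0.38], 0.4],
    [[0, 0, -0.3], [0, 0, 0.57], 0.4],
    [[0, 0, -0.3], [0, 0, 0.76], 0.4],
    [[0, 0, -0.3], [0, 0, 0.95], 0.4],
    [[0, 0, -0.3], [0, 0, 1], 0.4]
  ]
}}

```text
time_s: 8.8
tcp_pos: [543.0, 142.4, 217.9]
tool_rot: [3.139, 0.114, -0.001]
contact_force: [-0.2, -0.7, -0.7]
gripper_width: 51.2
```

Run:
```python
from h import *
LG=np.array([524.15,21.5]); print("lid grip chest frame",(LG-CH)@ex,(LG-CH)@ey)
s=snap("wrist");plan([*LG,150],-10.3)
cv2.imwrite("pics/w8.png",s["img"])
r=spotter.spot_point("wrist","lid_grip"); print([(a["p"],a["location"],ray(s,a["location"],95.5)) for a in r])
r=spotter.spot_point("wrist","knob_grip"); print([(a["p"],a["location"],ray(s,a["location"],129.5),ray(s,a["location"],134.5)) for a in r])
```

```text
lid grip chest frame 3.5069838387854815 -43.06696604538678
tcp [543.  142.5 217.9] yaw 4.21 tilt 0.04 t 8.85 w 51.4 F [-0.2 -0.5  0.1] T [-0.02 -0.01  0.03]
d [-0.0921  0.3975  0.2266] w [0.0007 0.0005 0.3225]
[(0.89, [434.9, 224.1], array([520.99466016,  24.84604509,  95.5       ]))]
[(0.65, [316.1, 204.7], array([543.29536828, 141.20445746, 129.5       ]), array([544.90061381, 141.36374461, 134.5       ]))]
```

View pics/w8.png

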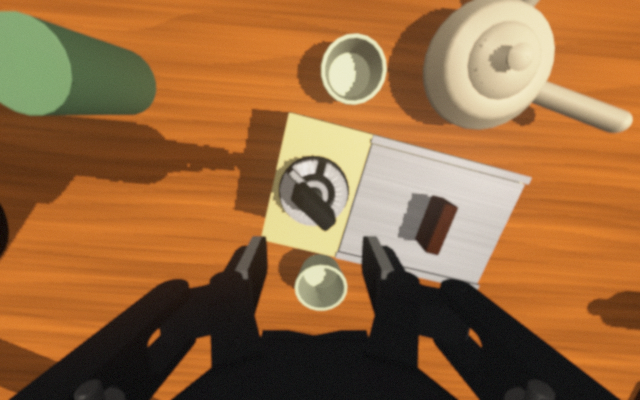

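Run:
```python
from h import *
plan([521,24.5,150],-10.3)
```

```text
tcp [543.1 142.4 218. ] yaw 4.46 tilt 0.02 t 8.95 w 51.1 F [-1.3  0.1  0.5] T [ 0.09  0.03 -0.04]
d [-0.1039  0.3862  0.2267] w [3.000e-04 2.000e-04 3.281e-01]
```

{"name": "arm_command", "arguments": {
  "motion": [
    [[-0.104, 0.386, 0], [0, 0, 0.326], 0.35],
    [[-0.104, 0.386, 0], [0, 0, 0.326], 0.35],
    [[-0.104, 0.386, 0.1], [0, 0, 0.326], 0.35],
    [[-0.104, 0.386, 0.23], [0, 0, 0.326], 0.35],
    [[-0.104, 0.386, 0.23], [0, 0, 0.326], 0.35],
    [[-0.104, 0.386, 0.23], [0, 0, 0.326], 0.35]
  ]
}}

```text
time_s: 9.55
tcp_pos: [521.0, 24.7, 149.3]
tool_rot: [-3.129, 0.28, 0.001]
contact_force: [-0.4, -0.7, 0.6]
gripper_width: 55.7
```

Run:
```python
from h import *
s=snap("wrist")
cv2.imwrite("pics/w9.png",s["img"])
r=spotter.spot_point("wrist","lid_grip"); print([(a["p"],a["location"],ray(s,a["location"],95.5)) for a in r])
plan([521,24.5,97],-10.3)
```

```text
[(0.81, [317.7, 222.6], array([518.73851146,  22.86495139,  95.5       ]))]
tcp [522.2  24.9 150.4] yaw -10.19 tilt 0.14 t 9.65 w 55.7 F [-0.5  0.8  0.4] T [-0.   -0.08 -0.05]
d [-0.004   0.0022  0.1781] w [-0.0008 -0.003   0.0024]
```

View pics/w9.png

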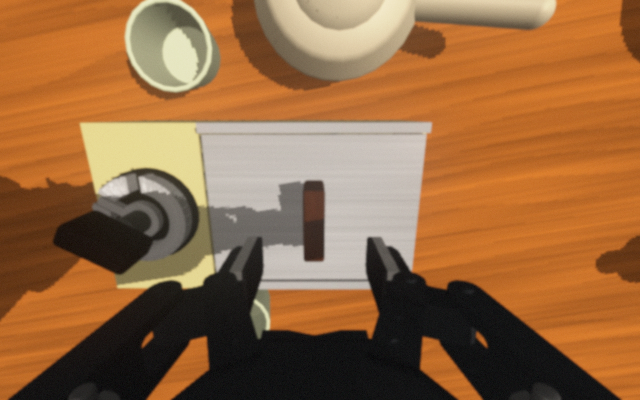

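{"name": "arm_command", "arguments": {
  "motion": [
    [[-0.004, 0.003, 0.1], [0, 0, 0], 0.4],
    [[-0.004, 0.003, 0.176], [0, 0, 0], 0.5],
    [[-0.004, 0.003, 0.176], [0, 0, 0], 0.6],
    [[-0.004, 0.003, 0.176], [0, 0, 0], 0.8],
    [[-0.004, 0.003, 0.176], [0, 0, 0], 1],
    [[-0.004, 0.003, 0.176], [0, 0, 0], 1],
    [[-0.004, 0.003, 0.176], [0, 0, 0], 1]
  ]
}}

```text
time_s: 10.35
tcp_pos: [520.9, 24.1, 97.9]
tool_rot: [-3.128, 0.28, -0.005]
contact_force: [-0.3, 1.4, 7.5]
gripper_width: 13.0
```

Run:
```python
from h import *
o=env.get_obs(); plan([*(o["tcp_pos"][:2]-85*ey),o["tcp_pos"][2]],-10.3)
```

```text
tcp [520.9  24.1  97.9] yaw -10.24 tilt 0.18 t 10.35 w 13.0 F [-0.3  1.4  7.5] T [0.09 0.22 0.03]
d [-0.0003  0.2833 -0.0003] w [-0.0016 -0.0036  0.0014]
```

{"name": "arm_command", "arguments": {
  "motion": [
    [[0, 0.02, 0], [0, 0, 0], 1],
    [[0, 0.05, 0], [0, 0, 0], 1],
    [[0, 0.08, 0], [0, 0, 0], 1],
    [[0, 0.11, 0], [0, 0, 0], 1],
    [[0, 0.14, 0], [0, 0, 0], 1],
    [[0, 0.17, 0], [0, 0, 0], 1],
    [[0, 0.2, 0], [0, 0, 0], 1],
    [[0, 0.23, 0], [0, 0, 0], 1]
  ]
}}

```text
time_s: 11.15
tcp_pos: [508.9, -43.0, 97.9]
tool_rot: [-3.127, 0.279, -0.005]
contact_force: [0.7, 4.3, 8.5]
gripper_width: 13.0
```

{"name": "arm_command", "arguments": {
  "motion": [
    [[0, 0.014, 0], [0, 0, 0], 1],
    [[0, 0.028, 0], [0, 0, 0], 1],
    [[0, 0.04, 0], [0, 0, 0], 1],
    [[0, 0.047, 0], [0, 0, 0], 1],
    [[0, 0.047, 0], [0, 0, 0], 1]
  ]
}}

```text
time_s: 11.65
tcp_pos: [506.2, -57.8, 97.9]
tool_rot: [-3.128, 0.281, -0.005]
contact_force: [-0.9, 0.6, 7.1]
gripper_width: 12.8
```

Run:
```python
from h import *
o=env.get_obs(); d=o["tcp_pos"][:2]-np.array([520.9,24.1]);print("moved",d@ey,d@ex, "Fy",o["contact_force"][:2]@ey); plan(o["tcp_pos"],-10.3)
s=snap("wrist");cv2.imwrite("pics/w10.png",s["img"])
```

```text
moved -83.17568048666223 0.1585456525163897 Fy 0.40687656300009484
tcp [506.2 -57.8  97.9] yaw -10.25 tilt 0.2 t 11.65 w 12.8 F [-0.9  0.6  7.1] T [0.24 0.06 0.1 ]
d [0. 0. 0.] w [-0.0017 -0.004   0.001 ]
```

View pics/w10.png

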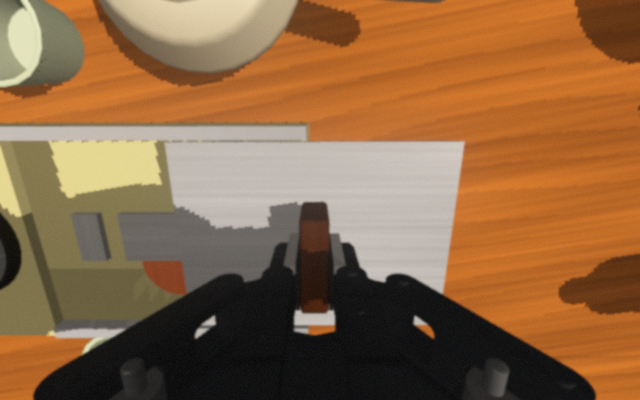

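Free slide of 83 mm so far. I'll ease on to the stop.

{"name": "arm_command", "arguments": {
  "motion": [
    [[0, 0.005, 0], [0, 0, 0], 1],
    [[0, 0.01, 0], [0, 0, 0], 1],
    [[0, 0.01, 0], [0, 0, 0], 1]
  ]
}}

```text
time_s: 12.0
tcp_pos: [506.0, -58.7, 97.9]
tool_rot: [-3.125, 0.278, -0.005]
contact_force: [0.8, 5.4, 8.1]
gripper_width: 13.3
```

Run:
```python
from h import *
o=env.get_obs(); d=o["tcp_pos"][:2]-np.array([520.9,24.1]);print("moved",d@ey,d@ex, "Fy",o["contact_force"][:2]@ey); plan(o["tcp_pos"],-10.3)
```

```text
moved -84.11655948108077 0.18569930306910323 Fy 5.4944685190224085
tcp [506.  -58.7  97.9] yaw -10.17 tilt 0.28 t 12.0 w 13.3 F [0.8 5.4 8.1] T [ 0.98 -0.06 -0.02]
d [0. 0. 0.] w [-0.0052 -0.0034  0.0028]
```

{"name": "arm_command", "arguments": {
  "motion": [
    [[0, 0.008, 0], [0, 0, 0], 1],
    [[0, 0.008, 0], [0, 0, 0], 1]
  ]
}}

```text
time_s: 12.2
tcp_pos: [506.0, -58.8, 97.9]
tool_rot: [-3.122, 0.276, -0.004]
contact_force: [0.8, 10.6, 10.1]
gripper_width: 12.7
```

Run:
```python
from h import *
o=env.get_obs(); d=o["tcp_pos"][:2]-np.array([520.9,24.1]);print("moved",d@ey,d@ex, "Fy",o["contact_force"][:2]@ey)
```

```text
moved -84.20715737032461 0.14885521769508478 Fy 10.552897037898473
```

{"name": "arm_command", "arguments": {
  "motion": [
    [[0, 0, 0], [0, 0, 0], 0.8],
    [[0, 0, 0], [0, 0, 0], 0.6],
    [[0, 0, 0], [0, 0, 0], 0.5],
    [[0, 0, 0], [0, 0, 0], 0.5],
    [[0, 0, -0.1], [0, 0, 0], 0.5],
    [[0, 0, -0.25], [0, 0, 0], 0.5],
    [[0, 0, -0.4], [0, 0, 0], 0.5],
    [[0, 0, -0.4], [0, 0, 0], 0.5]
  ]
}}

```text
time_s: 13.0
tcp_pos: [506.8, -65.3, 221.1]
tool_rot: [3.128, -0.283, 0.015]
contact_force: [-0.2, 0.1, -0.6]
gripper_width: 42.4
```

Run:
```python
from h import *
plan([500,-60,218],-10.3)
s=snap("wrist");cv2.imwrite("pics/w11.png",s["img"])
r=spotter.spot_point("wrist","lid_grip"); print([(a["p"],a["location"],(ray(s,a["location"],95.5)[:2]-CH)@ey) for a in r])
t=snap("top"); cv2.imwrite("pics/t11.png",cv2.resize(t["img"][120:290,200:420],None,fx=3.5,fy=3.5)); s=snap("scene"); cv2.imwrite("pics/s11.png",cv2.resize(s["img"][130:290,240:460],None,fx=3.5,fy=3.5))
```

```text
tcp [506.8 -65.3 221.1] yaw -10.35 tilt 0.55 t 13.0 w 42.4 F [-0.2  0.1 -0.6] T [-0.05 -0.08  0.  ]
d [-0.0254 -0.0132  0.01  ] w [ 0.0004 -0.0122 -0.001 ]
[(0.59, [307.7, 195.8], np.float64(-125.25932638249323))]
```

View pics/w11.png

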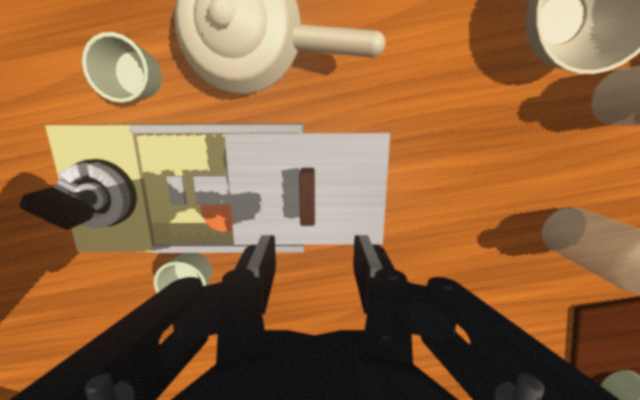

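View pics/s11.png

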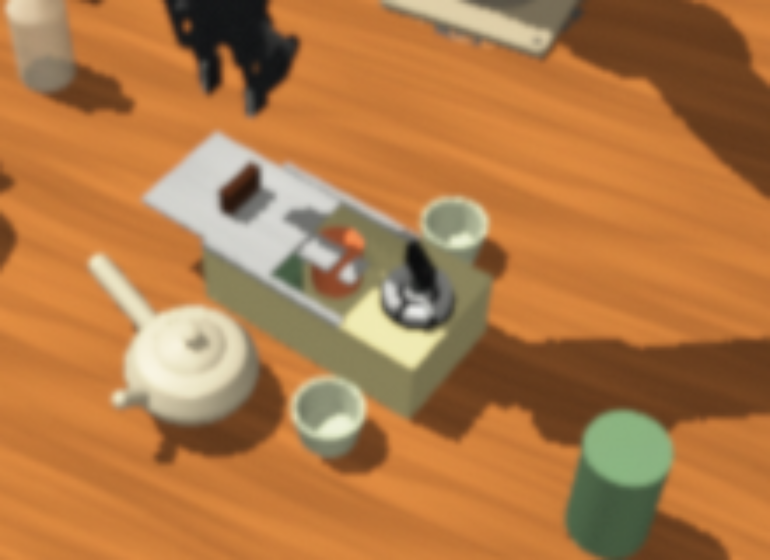

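View pics/t11.png

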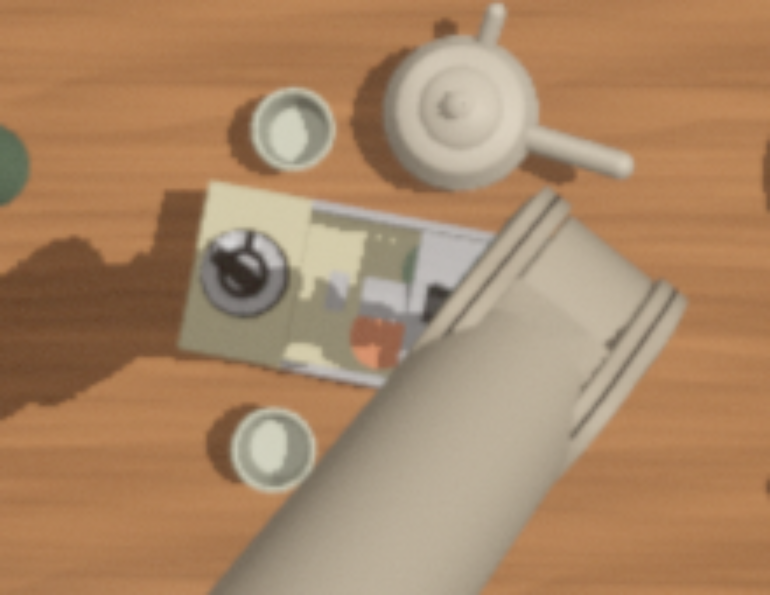

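Run:
```python
import cv2
a=cv2.imread("pics/w8.png")[140:240,260:370]; cv2.imwrite("pics/w8z.png",cv2.resize(a,None,fx=6,fy=6,interpolation=cv2.INTER_CUBIC))
```

```text
(no output)
```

View pics/w8z.png

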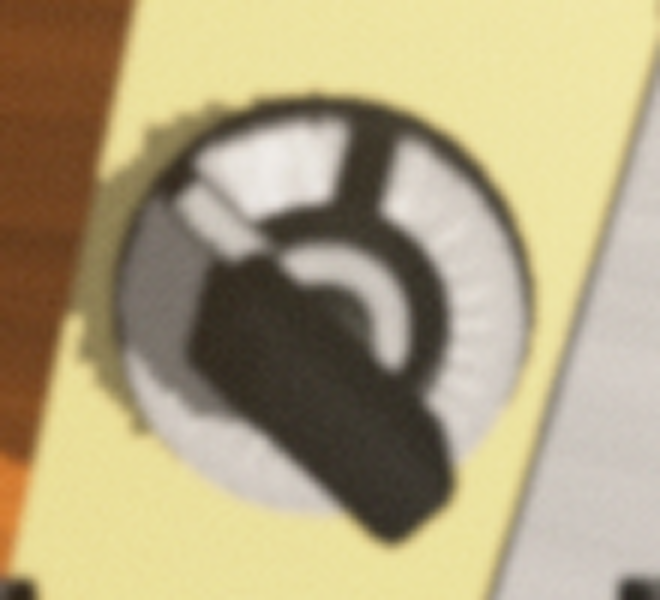

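{"name": "arm_command", "arguments": {
  "motion": [
    [[0, 0, 0], [0, 0, 0], 0.5],
    [[0, 0, 0], [0, 0, 0], 0.5]
  ]
}}

```text
time_s: 13.4
tcp_pos: [503.2, -63.2, 215.2]
tool_rot: [3.129, -0.282, -0.003]
contact_force: [-0.3, -0.3, 0.5]
gripper_width: 43.1
```

```bash
python3 -c "
from h import *
print(env.get_obs()['tcp_pos'],env.sign_off())"
```

```text
the job is handed in; nothing more can be done
[503.20425686 -63.18092291 215.20933388] None
```

The chest is open and I handed the job in at about 13.4 s. I gripped the T-knob, lifted it about 12.6 mm and turned it counter-clockwise to about 1.04 rad. I lined the tooth up with the parking notch in the wrist camera and let it snap down. Then I slid the lid to its stop, let go and raised the gripper clear.

**Knob parked:** After release, the bar and tooth shifted 5.8 and 5 pixels in the image. A parked plunger predicts about 6.1 and 4.4, and one resting on the crown about 2.9 and 2.2. The close-up shows the tooth between the notch walls. I judged this by eye only and did not nudge the knob to feel it held.

**Lid fully open:** The gripper moved the lid 84.2 mm. It then stopped moving at 10.6 N, and a final image puts the grip at about −125 mm in the chest's frame, roughly 85 mm of travel. My early estimate of the grip's starting place varied by about 3 mm, so the force at the stop is the firmer evidence.

**Forces and surroundings:** The largest wrist force I saw in the readings was about 15 N, and they returned to zero after release. The crockery and tin near the chest look undisturbed in the last pictures.

One measurement disagreed: the wrist camera put the lock axis about 2 mm further along chest x than the fixed cameras. I aimed between the two, and it caused only about 5 N of side force during the turn.

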